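Clamp a test block in the ratchet clamp

ROBOT

A 7-joint arm with a two-finger parallel gripper is mounted at the origin on the work surface. World frame = base frame: x ahead of the robot, y to its left, z up, the work surface at z = 0. Lengths are in m, angles in degrees, forces in N, time in s.
With the tool pointing down it reaches from about 0.425 to 0.875 m from the base axis. Payload 4.7 kg.
Tool frame: the origin (TCP) lies between the finger pads; the fingertips stand 19 mm ahead of it and the grasp point (between the pads) is the TCP; x points along the fingers, z is the direction in which the jaws open and shut, and the axes are right-handed (so a half turn about x gives the same grasp; the last joint's range is limited). The gripper opens to 87 mm and grips with 3 to 60 N. Pads are 19 mm wide; open, the fingers measure 117 mm over their backs; the gripper's body (75 mm by 190 mm) begins 51 mm behind the grasp point.
Start: joints at [-70.64, 18.392, -4.016, 83.108, 1.295, 78.541, -3.26], TCP at [0.207, 0.616, 0.242] pointing down, gripper open.
Joint ranges: [-163.93, 163.93], [-17.29, 119.83], [-79.2, 71.16], [3.27, 140.29], [-89.18, 269.18], [5.43, 117.66], [-154.24, 154.24]. Speed limits (degrees/s): [147.25, 147.25, 180, 180, 180, 180, 180].

INTERFACE

Orientations are given as [roll, pitch, yaw] about the fixed x, y, z axes, in that order (R = Rz(yaw) Ry(pitch) Rx(roll)).
In Python, from cell import monitor, read_camera, camera_model, env, regions_of gives the robot as it stands. The module is installed in compiled form; this text tells all that it offers.
- The arm moves only by the tool step_arm, never from a script. Its argument "deltas" is a list of rows, each a list of 5 numbers: the gripper's target within -1 to 1 (fully open at 1, half-way at 0, shut at -1), then the shift along the tool's x, y, z in m, then the turn about the tool's x in degrees. A call has 1 to 12 rows; each row is the pose to reach, as a shift and turn from the pose commanded when the call began, along the tool's axes at that moment; what a row does not reach only later rows make up. A row lasts 1/8 s, in which the tool goes at most 62.5 mm and 10.7 degrees, less where a joint would pass 70% of its speed; a pose out of reach is approached as far as the arm can. A call with a gripper value outside its range is refused whole. The fingers move at their own pace and stop on an object; "newtons" is the grip in N (left out, the last holds). Time passes only in rows, so rows that repeat a pose let the fingers close. It gives the time, the measured TCP pose, the force and the opening at its end, in the units of the state.
- monitor.get_obs(): the state, without advancing time (a new reading comes with each control period).
- read_camera(name): name is "scene" or "side" or "wrist"; returns (picture, depth): 384x512x3 uint8, red, green, blue; 384x512 float32, m along the optical axis (not along the pixel's ray), 0 where there is no reading.
- camera_model(name): a dict with "fx", "fy", "cx", "cy" (pixels), "xyz" and "attitude" of the camera in the world. Camera axes: x right, y down, z forward; pixel columns grow to the right and rows downward; lengths in m; the calibration is good to about 2 mm. A picture is of the moment at which its call begins: read the wrist's pose just before it. camera_model takes no time and is no camera call; for the wrist camera it gives the pose at the moment of the call.
- env.sign_off(): hands the job in, once; it reports no verdict.
Trained networks look in the newest picture that a camera, given by its name, has taken for a name from the list of things; names that differ only in an ending like _2 or _b are one class to them, and where a whole thing is asked for, a point or a joint stands for the part that bears it (a point fixed in the world has none). Each returns a list of dicts, best first, with "p" (0 to 1); they miss things now and then, are a little off and sometimes report something else, mostly with a low value. They report only what shows in the picture. A call takes as long as a camera call. They do not tell look-alikes from the thing itself.
- regions_of(camera, thing): "pixels" (384x512 bool, what is visible of it) and "pixel" ([column, row] in pixels, amid what is visible of it).
The state is a dict: "time_s": time; "qpos": joint angles; "joint_velocities": joint speeds; "effort": joint torques, N m; "tool_pos": TCP position; "tool_rot": TCP orientation; "force": force on the tool from outside, world axes, zero at the start; "wrist_torque": the same for the moment, N m; "grip_width": finger opening in m.
Only numpy, scipy, OpenCV 4.12 (cv2) and the standard library are available. Lean on these libraries where they do the work, as an engineer would, in place of code of your own. Each camera call takes 0.05 s, during which the arm holds its last target. There are 200 camera calls.

TASK

Stand the tall flat-sided aluminium block upright on the ratchet clamp's bed, midway between jaw and anvil, its broad sides facing them. Then hold the lever's upright handle and pump it in full strokes, one tooth each, until you feel a stroke go stiff because the block has met the spring-backed anvil; give exactly one more full stroke after that first stiff one, swing the lever back to its rest stop and let go. Move the jaw only with the lever, do not crush the block by pumping on, and leave the other things where they are.

Things in the scene. Friction and masses are not known exactly. Their poses are not given: they have to be found in the camera images.
- block: the specimen to clamp: a plain aluminium block standing upright, 40 (its x) x 20 (its y) x 80 mm tall (its z), about 0.17 kg, the tallest of the three bare aluminium specimens and the only tall one with flat sides. Origin at its centre, half-way up (40 mm above what it stands on).
- clamp: ratchet clamp screwed to the bench: aluminium base plate 105 (x) x 265 (y) x 12 mm carrying, along its own y axis, a toothed rack with a steel jaw, the bed, then a spring-backed anvil. Origin at bench height on the jaw's centre line; -x side towards the robot. The anvil's tailstock is set up to 6 mm nearer or farther than usual, so the strokes needed are not known beforehand.
- bed (a point): middle of the clear bed between jaw and anvil, on its flat surface, 12 mm above the bench; axes as the clamp's. The block stands here with its 20 mm width along the clamp's y. At the start the jaw face is 17 to 24 mm from here on the -y side, the anvil face 17 to 30 mm on the +y side; both are 30 mm wide in x with tops 42 mm (and nothing else near them above 46 mm) over the bench.
- jaw: steel jaw with its rack; slides along the clamp's +y towards the bed; a holding pawl stops it going back. Axes as the clamp's; its flat face is at +40 mm in y, centre 27.5 mm above the origin. One tooth is 7 mm; the first stroke may give 5 to 13 mm and never reaches contact. The pawl knobs over the rack reach 60 mm above the bench.
- lever (a joint): pump lever's angle in rad: 0 at its rest stop (handle farthest to the clamp's -y), 0.43 at the other stop. A swing 0 -> 0.43 pushes the jaw one tooth; the swing back to 0 fetches the next tooth and the jaw stays. A swing ending short of about 0.39, or a return ending above about 0.05, may miss its tooth. The lever stays where it is left.
- grip (a point): upright round black handle at the lever's free end, 16 mm diameter, from 46 to 110 mm above the bench; this point is on its axis at 82 mm. Moves level on a 160 mm arc about pivot. Free it takes 1 to 3 N; once the block touches jaw and anvil at once 6 to 9 N (40 N on the block), then about 3 N more per tooth (block: 2.5 N per mm). Rigid at both stops.
- pivot (a point): the lever's vertical pivot axis, 46 mm above the bench. From here the handle lies towards the clamp's -x: exactly along it half-way through the swing (lever 0.215); a growing lever angle swings it towards the clamp's +y.
- rod: bystander: round aluminium specimen standing, 32 mm diameter, 70 mm tall; origin under its centre
- slab: bystander: low aluminium specimen, 45 x 40 x 25 mm; origin under its centre
- beaker: bystander: glass beaker, 70 mm diameter, 85 mm tall; origin under its centre
- vial: bystander: amber jar, 44 mm diameter, 90 mm tall; origin under its centre
- driver: bystander: screwdriver lying on the bench
- weight: bystander: steel calibration weight with a knob, 40 mm diameter, 55 mm tall; origin under its centre
- collar: bystander: steel ring, 56 mm diameter, 18 mm high; origin under its centre
Mind the look-alikes: they are no part of the job. Leave any blue look-alike of the block alone.

How it is judged:
By the outcome, as a careful person would: the job done as asked, in the order asked, and still so for the second after the job is handed in, with the robot touching nothing.
It also fails if it takes over 64 s, if anything falls off the work surface, if the arm or the gripper's body presses on something with over 40 N, if the wrist force passes 120 N, or if a joint passes its speed limit or range.

## Working session

There is one attempt and no reset: what is moved stays moved. The work goes in short steps, Python scripts to look and compute and a tool call to move; the robot and the scene stay as the last step left them, time stands still between calls to the robot, and variables do not carry over. Pictures are saved under pics/ and viewed, about 8 in all and at most 12, crops included, and the job is handed in when it is done.

Besides the shell and the picture viewer there is one more tool, called by a JSON object that holds its "name" and its "arguments". step_arm: Moves the arm, as the interface text tells. Its arguments: {"type":"object","properties":{"deltas":{"type":"array"},"newtons":{"type":"number"}},"required":["deltas"]}

```bash
mkdir -p pics
cat > h.py <<'E'
import numpy as np,cv2
from scipy.spatial.transform import Rotation as R
from cell import monitor, read_camera, camera_model, env, regions_of
def rot(a):
    a=np.array(a,float)
    if a.shape==(3,3): return a
    if a.size==4: return R.from_quat(a).as_matrix()
    return R.from_euler('xyz',a,degrees=True).as_matrix()
def cloud(m,d):
    v,u=np.mgrid[:384,:512]
    P=np.stack([(u-m['cx'])/m['fx']*d,(v-m['cy'])/m['fy']*d,d],-1)
    W=P@rot(m['attitude']).T+np.array(m['xyz'])
    W[d<=0]=np.nan
    return W
def save(n,im): cv2.imwrite('pics/'+n,cv2.cvtColor(im,cv2.COLOR_RGB2BGR))
E
python3 - <<'E'
from h import *
o=monitor.get_obs(); print(o)
ims=[]
for c in ['scene','side']:
    im,d=read_camera(c); m=camera_model(c); print(c,m); W=cloud(m,d)
    np.savez(c+'.npz',im=im,d=d,W=W); ims.append(im)
    for t in ['block','clamp','jaw','grip','lever','rod','slab','beaker','vial','weight','collar','driver']:
        for r in regions_of(c,t)[:3]:
            p=W[r['pixels']]; p=p[~np.isnan(p[:,0])]
            if len(p): print(c,t,round(r['p'],2),np.round(r['pixel']),r['pixels'].sum(),np.round(np.median(p,0),3),np.round(np.percentile(p[:,2],97),3))
for n,i in zip('ab',ims): save(n+'.png',cv2.resize(i,(800,600)))
E
```

```text
{'time_s': 0.0, 'qpos': array([-70.63941936,  18.43838064,  -4.01516061,  83.17506879,
         1.29371514,  78.54090366,  -3.25790155]), 'joint_velocities': array([ 0.00365434,  0.05148411,  0.01093628,  0.04086813,  0.08237729,
        0.10304874, -0.04233374]), 'effort': array([-1.22933570e-04, -4.91300440e+01, -4.03965265e-01, -3.12520838e+01,
       -6.39312551e-02,  4.39739751e-02,  2.06351515e-04]), 'tool_pos': array([0.20669268, 0.61571235, 0.24046766]), 'tool_rot': array([-177.56400909,   89.8907187 , -106.1133464 ]), 'force': array([ 0.45636444, -0.42905268,  0.56850017]), 'wrist_torque': array([ 0.01336684,  0.03502409, -0.01334249]), 'grip_width': 0.08668244908573444}
scene {'fx': 442.23413988969975, 'fy': 442.23413988969975, 'cx': 247.91058052923844, 'cy': 198.40965620666077, 'xyz': array([0.98301023, 0.3366145 , 1.01064158]), 'attitude': array([-1.49812703e+02,  1.04282787e-01,  1.25146348e+02])}
scene block 0.81 [189. 104.] 344 [ 0.358 -0.309  0.052] 0.082
scene block 0.79 [174. 117.] 330 [ 0.438 -0.303  0.052] 0.082
scene block 0.73 [158.  97.] 331 [ 0.404 -0.381  0.0
[... 1261 characters left out ...]
 clamp 0.65 [248. 243.] 187 [0.607 0.135 0.039] 0.045
side jaw 0.69 [248. 240.] 242 [0.61  0.129 0.033] 0.045
side grip 0.62 [271. 218.] 522 [0.553 0.053 0.047] 0.109
side lever 0.68 [270. 216.] 559 [0.555 0.052 0.046] 0.109
side rod 0.81 [309. 169.] 216 [ 0.459 -0.14   0.047] 0.073
side rod 0.48 [246. 326.] 314 [0.591 0.375 0.032] 0.057
side slab 0.58 [277. 158.] 186 [ 0.568 -0.203  0.024] 0.029
side beaker 0.68 [211. 146.] 658 [ 0.761 -0.176  0.059] 0.087
side vial 0.63 [237. 130.] 302 [ 0.682 -0.278  0.061] 0.093
side weight 0.7 [247. 328.] 346 [0.592 0.374 0.032] 0.057
side collar 0.38 [312. 166.] 279 [ 0.458 -0.14   0.04 ] 0.073
side driver 0.91 [326. 339.] 568 [0.399 0.369 0.022] 0.028
```

View pics/a.png

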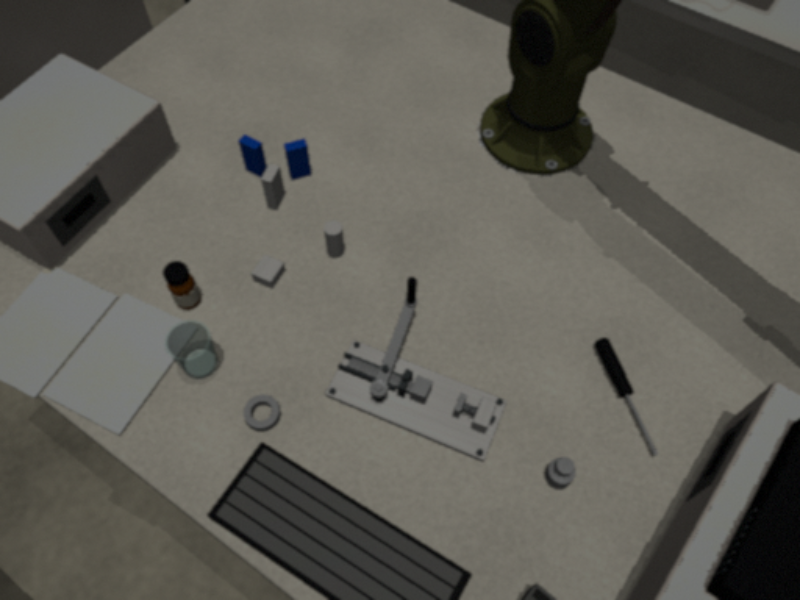

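Run:
```python
from h import *
a=np.load('scene.npz'); b=np.load('side.npz')
save('c.png',np.hstack([cv2.resize(a['im'][70:150,130:230],(400,320),interpolation=2),cv2.resize(b['im'][90:170,290:390],(400,320),interpolation=2)]))
for Z in (a,b):
  W=Z['W'];
  # top faces z>0.07
  for c in [(0.358,-0.312),(0.438,-0.306),(0.404,-0.384)]:
    m=(np.hypot(W[...,0]-c[0],W[...,1]-c[1])<.04)&(W[...,2]>.074)
    r=cv2.minAreaRect(W[m][:,:2].astype(np.float32)*1000); print(m.sum(),r,Z['im'][m].mean(0).round())
```

```text
96 ((354.98529052734375, -314.20501708984375), (22.540897369384766, 40.233497619628906), 59.764381408691406) [21. 44. 90.]
99 ((430.2111511230469, -309.55621337890625), (43.840423583984375, 22.199066162109375), 18.642934799194336) [104. 103. 100.]
92 ((396.9396057128906, -386.1416015625), (22.559253692626953, 42.26413345336914), 4.862650394439697) [16. 40. 89.]
76 ((356.4095764160156, -312.75054931640625), (26.31709861755371, 39.65222930908203), 60.60408401489258) [ 17.  56. 119.]
75 ((433.1619873046875, -308.3531494140625), (41.44906997680664, 26.620460510253906), 29.288421630859375) [128. 131. 131.]
61 ((397.064208984375, -384.1441650390625), (19.575210571289062, 47.063323974609375), 0.7260397672653198) [ 22.  62. 126.]
```

View pics/c.png

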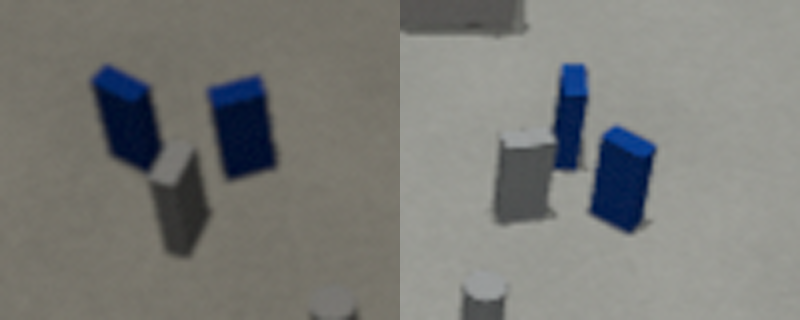

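Run:
```python
from h import *
a=np.load('scene.npz'); b=np.load('side.npz')
for Z in (a,b):
  W=Z['W']
  m=(np.hypot(W[...,0]-.63,W[...,1]-.12)<.19)
  pl=m&(W[...,2]>.008)&(W[...,2]<.016)
  k=cv2.connectedComponents(cv2.morphologyEx(pl.astype(np.uint8),cv2.MORPH_OPEN,np.ones((3,3))))[1]
  bc=np.bincount(k[k>0]); sel=k==bc.argmax()
  print('plate',bc.max(),cv2.minAreaRect(W[sel][:,:2].astype(np.float32)*1000))
  h=(np.hypot(W[...,0]-.5,W[...,1]-.05)<.08)&(W[...,2]>.06)
  p=W[h]; print('handle',h.sum(),p[p[:,2]>.1].mean(0).round(4),p[p[:,2]>.1].min(0),p[p[:,2]>.1].max(0))
  t=m&(W[...,2]>.036)&(W[...,2]<.07)
  k,l,s,c=cv2.connectedComponentsWithStats(t.astype(np.uint8))
  for i in range(1,k):
    if s[i,4]>15: q=W[l==i]; print(s[i,4],c[i].round(),q.mean(0).round(3),[np.round(v,1) for v in cv2.minAreaRect(q[:,:2].astype(np.float32)*1000)])
print(monitor.get_obs()['tool_rot'], rot(monitor.get_obs()['tool_rot']).round(3))
im=a['im'][200:310,195:335]; save('d.png',cv2.resize(im,(763,600),interpolation=2))
```

```text
plate 2386 ((612.0855102539062, 125.36167907714844), (106.62733459472656, 263.52447509765625), 11.005824089050293)
handle 90 [0.4921 0.0335 0.1078] [0.48360805 0.02578627 0.10067895] [0.49842286 0.04110231 0.11255593]
548 [251. 224.] [0.578 0.059 0.047] [array([572.5,  54.6]), array([179.3,  28. ]), np.float64(17.7)]
74 [258. 243.] [0.611 0.103 0.047] [array([609.7, 102.2]), array([33.6, 12.1]), np.float64(11.0)]
138 [269. 247.] [0.605 0.129 0.041] [array([603.8, 128.3]), array([31.9, 25.7]), np.float64(12.3)]
55 [294. 257.] [0.593 0.191 0.042] [array([591.2, 191. ]), array([31.1,  9.8]), np.float64(11.9)]
189 [309. 264.] [0.585 0.23  0.042] [array([584.7, 228.4]), array([45.3, 25.8]), np.float64(11.1)]
plate 1809 ((613.2381591796875, 125.01899719238281), (104.91191864013672, 269.19805908203125), 11.291059494018555)
handle 97 [0.492  0.0354 0.1086] [0.48470142 0.02556849 0.10181701] [0.49986725 0.04215656 0.11451232]
495 [264. 218.] [0.573 0.059 0.047] [array([569.5,  58.7]), array([182.4,  29.8]), np.float64(15.0)]
80 [248. 230.] [0.609 0.104 0.046] [array([609.4, 102.1]), array([32.5, 16.2]), np.float64(11.4)]
112 [248. 240.] [0.605 0.13  0.042] [array([604.9, 129.2]), array([28.4, 31.1]), np.float64(6.7)]
60 [250. 260.] [0.593 0.192 0.041] [array([591.9, 192.5]), array([27.5, 12.9]), np.float64(7.9)]
170 [251. 273.] [0.585 0.231 0.042] [array([584.8, 229.9]), array([42.7, 26.4]), np.float64(10.3)]
[-61.44350369  89.99723134  10.00722661] [[ 0.    -0.948  0.318]
 [ 0.     0.318  0.948]
 [-1.    -0.     0.   ]]
```

View pics/d.png

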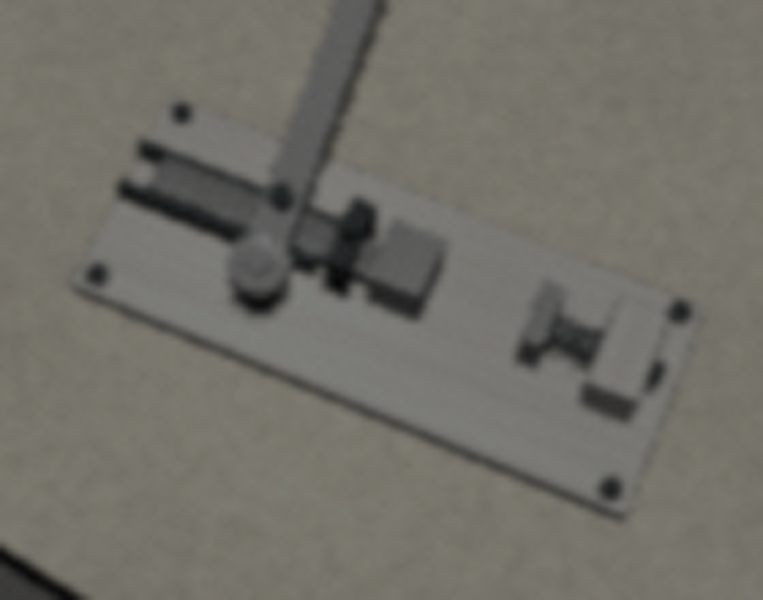

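Run:
```python
from h import *
a=np.load('scene.npz')
W=a['W']
for (u,v) in [(378,390),(385,370),(395,345),(405,320),(411,285)]:
  u=int(u/1.5625);v=int(v/1.5625);print(u,v,W[v,u].round(3))
# lever: fit line to points z 40-56 with x between .5 and .6
L=(np.abs(W[...,2]-.046)<.006)&(W[...,0]>.505)&(W[...,0]<.585)&(np.abs(W[...,1]-.06)<.05)
q=W[L][:,:2]; c=q.mean(0); e=np.linalg.svd(q-c)[2][0]; print(L.sum(),c,np.degrees(np.arctan(e[1]/e[0])))
```

```text
241 249 [0.649 0.079 0.049]
246 236 [0.617 0.072 0.057]
252 220 [0.568 0.055 0.043]
259 204 [0.524 0.045 0.049]
263 182 [0.497 0.037 0.109]
224 [0.54640188 0.04920372] 18.03968269269974
```

Candidates for the block: grey (174,117) and two blue look-alikes at (189,104) and (158,97). I take the grey one, and the crop confirms it. The lever seems to start at about 0.1 rather than at rest. First I move above the clamp to look closely.

{"name": "step_arm", "arguments": {"deltas": [[0.4,0,-0.05,-0.03,10],[0.4,0,-0.1,-0.06,20],[0.4,0,-0.15,-0.09,30],[0.4,0,-0.2,-0.12,40],[0.4,0,-0.25,-0.15,50],[0.4,0,-0.3,-0.18,60],[0.4,0,-0.35,-0.21,70],[0.4,0,-0.4,-0.24,80],[0.4,0,-0.45,-0.27,90],[0.4,0,-0.49,-0.295,100],[0.4,0,-0.515,-0.308,110],[0.4,0,-0.515,-0.308,110]]}}

```text
time_s: 2.8
tool_pos: [0.5984, 0.1573, 0.2416]
tool_rot: [-26.4, 89.9, -65.2]
force: [-0.3, -0.5, 0.5]
grip_width: 0.0607
```

```bash
cat >> h.py <<'E'
def look(n):
    o=monitor.get_obs(); m=camera_model('wrist'); im,d=read_camera('wrist'); W=cloud(m,d)
    np.savez(n+'.npz',im=im,d=d,W=W); save(n+'.png',cv2.resize(im,(700,525)))
    print(np.round(o['tool_pos'],4),np.degrees(np.arctan2(*rot(o['tool_rot'])[[1,0],2])),o['force'].round(1),o['grip_width'],m['xyz'])
    return im,W
def tops(W,c,r,lo,hi,n=60):
    t=(np.hypot(W[...,0]-c[0],W[...,1]-c[1])<r)&(W[...,2]>lo)&(W[...,2]<hi)
    k,l,s,cc=cv2.connectedComponentsWithStats(t.astype(np.uint8))
    for i in range(1,k):
        if s[i,4]>n: q=W[l==i]; print(s[i,4],cc[i].round(),q.mean(0).round(4),[np.round(v,1) for v in cv2.minAreaRect(q[:,:2].astype(np.float32)*1000)])
E
python3 - <<'E'
from h import *
im,W=look('w1'); tops(W,(.6,.15),.2,.036,.075)
print('plate');tops(W,(.6,.15),.2,.008,.016)
E
```

```text
[0.5984 0.1573 0.2416] -38.82989316331194 [-0.3 -0.5  0.5] 0.06074598310910952 [0.64517811 0.21550891 0.38412116]
987 [204. 122.] [0.5847 0.2306 0.0413] [array([584. , 230.5]), array([44. , 24.1]), np.float64(11.4)]
268 [233. 146.] [0.592  0.1925 0.0413] [array([591.6, 192.3]), array([29.9, 10.1]), np.float64(11.4)]
650 [278. 183.] [0.6044 0.1303 0.0413] [array([604. , 129.6]), array([30. , 26.3]), np.float64(10.7)]
391 [297. 199.] [0.6098 0.105  0.0464] [array([609.3, 103.7]), array([33.9, 12.5]), np.float64(10.9)]
1473 [318. 217.] [0.6147 0.0723 0.0454] [array([608.2,  66.2]), array([105.1,  28.2]), np.float64(19.7)]
533 [258. 297.] [0.5017 0.0388 0.0516] [array([503. ,  37.8]), array([43., 21.]), np.float64(19.4)]
plate
444 [400.  43.] [0.7959 0.1631 0.0131] [array([796.9, 162.3]), array([ 5.4, 84.3]), np.float64(3.4)]
12811 [273. 156.] [0.6164 0.1503 0.0116] [array([612.2, 126. ]), array([105.3, 265.1]), np.float64(11.2)]
68 [311. 245.] [0.5841 0.0331 0.0115] [array([583.5,  34.2]), array([20.9,  8.8]), np.float64(47.6)]
```

{"name": "step_arm", "arguments": {"deltas": [[0.4,0,-0.055,0.019,3],[0.4,0,-0.11,0.038,6],[0.4,0,-0.165,0.057,9],[0.4,0,-0.22,0.076,12],[0.4,0,-0.275,0.095,15],[0.4,0,-0.33,0.114,18],[0.4,0,-0.385,0.133,21],[0.4,0.02,-0.43,0.15,24],[0.4,0.04,-0.468,0.162,27],[0.4,0.04,-0.468,0.162,27]]}}

```text
time_s: 4.1
tool_pos: [0.4299, -0.3077, 0.2003]
tool_rot: [-129.7, 89.9, 164.6]
force: [-0.2, 0.5, -1.2]
grip_width: 0.061
```

Run:
```python
from h import *
im,W=look('w2'); tops(W,(.431,-.309),.12,.07,.09)
```

```text
[ 0.4299 -0.3077  0.2003] -65.69761331120925 [-0.2  0.5 -1.2] 0.06095395893171359 [ 0.49809639 -0.27694518  0.34282239]
1113 [261. 185.] [ 0.433  -0.308   0.0792] [array([ 431.6, -308.5]), array([40.3, 20. ]), np.float64(16.6)]
226 [308. 245.] [ 0.3985 -0.3693  0.0777] [array([ 396.8, -371.2]), array([19. , 10.8]), np.float64(3.0)]
231 [239. 249.] [ 0.3695 -0.3152  0.0766] [array([ 368., -313.]), array([12.8, 29.6]), np.float64(24.6)]
```

{"name": "step_arm", "arguments": {"deltas": [[0.4,0.04,0.0015,0.0015,7.7],[0.4,0.09,0.0015,0.0015,7.7],[0.4,0.125,0.0015,0.0015,7.7],[0.4,0.137,0.0015,0.0015,7.7],[0.4,0.137,0.0015,0.0015,7.7],[-0.8,0.137,0.0015,0.0015,7.7],[-0.8,0.137,0.0015,0.0015,7.7],[-0.8,0.137,0.0015,0.0015,7.7],[-0.8,0.137,0.0015,0.0015,7.7],[-0.8,0.137,0.0015,0.0015,7.7]], "newtons": 25}}

```text
time_s: 5.4
tool_pos: [0.4341, -0.3074, 0.0646]
tool_rot: [53.8, 90.0, -19.5]
force: [-0.1, -0.8, 0.5]
grip_width: 0.0199
```

{"name": "step_arm", "arguments": {"deltas": [[-0.8,-0.06,0,0,0],[-0.8,-0.115,0,0,0],[-0.8,-0.13,0.03,-0.041,0.5],[-0.8,-0.13,0.065,-0.09,1],[-0.8,-0.13,0.1,-0.138,2],[-0.8,-0.13,0.135,-0.186,3],[-0.8,-0.13,0.17,-0.234,4],[-0.8,-0.13,0.205,-0.283,5],[-0.8,-0.13,0.24,-0.331,5.5],[-0.8,-0.12,0.275,-0.379,5.5],[-0.8,-0.1,0.294,-0.405,5.5],[-0.8,-0.1,0.294,-0.405,5.5]]}}

```text
time_s: 6.9
tool_pos: [0.5971, 0.169, 0.1614]
tool_rot: [-86.3, 89.7, -164.7]
force: [-0.1, -1.1, -2.1]
grip_width: 0.0198
```

Run:
```python
from h import *
im,W=look('w3'); tops(W,(.6,.16),.12,.036,.046)
print();tops(W,(.6,.16),.06,.1,.22)
o=monitor.get_obs(); print(o['tool_rot'])
b,d=read_camera('scene');s,d2=read_camera('side')
save('e.png',np.hstack([cv2.resize(b[180:300,200:340],(400,343)),cv2.resize(s[150:290,190:330],(400,343))]))
```

```text
[0.5971 0.169  0.1614] -78.4162941350628 [-0.1 -1.1 -2.1] 0.01983686330236603 [0.6706875  0.18457665 0.30358254]
1584 [377. 179.] [0.6245 0.075  0.0448] [array([622.1,  71.1]), array([76.4, 27.9]), np.float64(20.2)]
1443 [185. 186.] [0.5857 0.2303 0.0413] [array([584.6, 230.8]), array([43.4, 24.5]), np.float64(11.3)]
507 [337. 187.] [0.6115 0.1057 0.0435] [array([609.7, 104.1]), array([33.9, 12.4]), np.float64(11.3)]
428 [231. 187.] [0.5928 0.1925 0.0412] [array([592.1, 192.6]), array([29.6, 10.3]), np.float64(11.0)]
1109 [306. 188.] [0.6051 0.1302 0.0413] [array([604.4, 129.8]), array([30.3, 26.1]), np.float64(11.8)]

3977 [259. 228.] [0.611  0.1724 0.1587] [array([617.7, 172.5]), array([29.8, 41.3]), np.float64(3.3)]
434 [172. 229.] [0.6298 0.2015 0.2181] [array([630. , 201.9]), array([22.8,  5.6]), np.float64(89.5)]
547 [355. 229.] [0.6402 0.1503 0.2181] [array([640.5, 149.7]), array([ 5.6, 28.6]), np.float64(21.4)]
2791 [258. 298.] [0.5919 0.1686 0.1881] [array([595.8, 169.3]), array([42.1, 31.3]), np.float64(12.0)]
[ -67.23779933   89.77709686 -145.84899744]
```

View pics/w3.png

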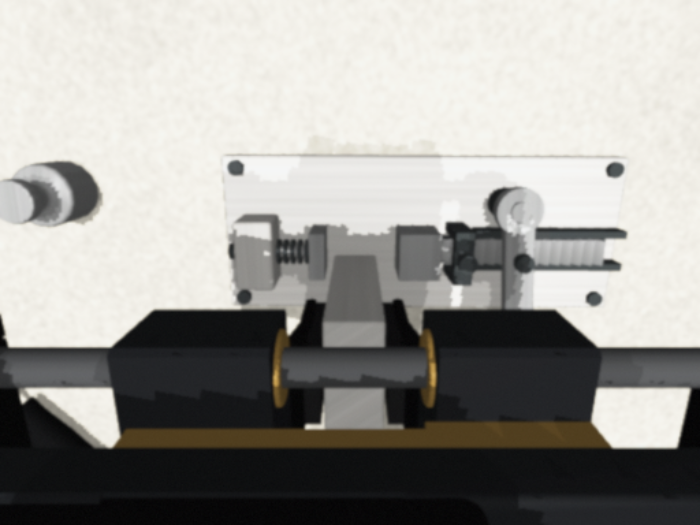

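The picture shows the block held between jaw (418,250) and anvil (318,250), broad sides facing them, all clear.

Run:
```python
from h import *
o=monitor.get_obs(); print(o['tool_pos'],rot(o['tool_rot']).round(4).tolist(),o['joint_velocities'].round(2))
W=np.load('w3.npz')['W']
v=W[233:240,240:285]; print(v[::2,::9].round(4).reshape(-1,3)) 
# far side face of block (x max): columns/rows 190-230
f=W[190:228,245:280].reshape(-1,3); print(np.nanpercentile(f,[5,25,50,75,95],axis=0).round(4))
x=np.array([.981,.194]);y=np.array([-.194,.981])
f=W[195:225,:]; s=(f[...,2]>.12)&(f[...,2]<.2)&(abs(f[...,0]-.618)<.02)
q=f[s][:,:2]-o['tool_pos'][:2]; print(np.percentile(q@x,[2,50,98]).round(4),np.percentile(q@y,[1,5,50,95,99]).round(4))
g=W[:,:,2]; s=(abs(g-.177)<.01)&(np.hypot(W[...,0]-.6,W[...,1]-.165)<.03); print(s.sum())
```

```text
[0.59892852 0.16337817 0.16453206] [[-0.0002, 0.9811, 0.1933], [-0.0013, 0.1933, -0.9811], [-1.0, -0.0005, 0.0012]] [ 0.56 -1.03  0.74 -0.08 -0.23 -0.14  0.04]
[[0.6122 0.181  0.1731]
 [0.6129 0.1771 0.1729]
 [0.6141 0.1733 0.1738]
 [0.6146 0.1694 0.1732]
 [0.6153 0.1655 0.1729]
 [0.6124 0.1809 0.1756]
 [0.613  0.1771 0.1752]
 [0.6137 0.1732 0.175 ]
 [0.615  0.1696 0.1763]
 [0.6152 0.1656 0.1748]
 [0.6116 0.1807 0.1759]
 [0.6121 0.1769 0.1753]
 [0.6135 0.1732 0.1766]
 [0.6145 0.1695 0.1772]
 [0.6148 0.1656 0.1761]
 [0.611  0.1805 0.1765]
 [0.6121 0.1768 0.1772]
 [0.6123 0.173  0.1761]
 [0.613  0.1691 0.1758]
 [0.6135 0.1653 0.1753]]
[[0.5862 0.1494 0.012 ]
 [0.613  0.1667 0.122 ]
 [0.6139 0.1712 0.1405]
 [0.6149 0.1758 0.1551]
 [0.6155 0.1794 0.1651]]
[0.0094 0.0164 0.017 ] [-0.0111 -0.0065  0.0064  0.0196  0.0243]
3213
```

{"name": "step_arm", "arguments": {"deltas": [[-0.8,0.03,0,0,0],[-0.8,0.06,0,0,0],[-0.8,0.076,0,0,0],[-0.8,0.08,0,0,0],[-0.8,0.08,0,0,0],[-0.8,0.08,0,0,0],[-0.8,0.08,0,0,0]]}}

```text
time_s: 7.92
tool_pos: [0.5995, 0.1654, 0.0855]
tool_rot: [104.8, 89.9, 26.0]
force: [-0.2, 0.3, -1.0]
grip_width: 0.0198
```

Run:
```python
from h import *
o=monitor.get_obs(); print(o['tool_pos'],rot(o['tool_rot'])[:,2].round(4),o['joint_velocities'].round(2))
d=o['tool_pos'][:2]-.0025*np.array([.981,.194])-np.array([.5973,.1652]);print('block off x,y mm',d@[.981,.194]*1e3,d@[-.194,.981]*1e3)
```

```text
[0.59947291 0.16544765 0.08546424] [ 1.952e-01 -9.808e-01 -4.000e-04] [ 0.03  0.16 -0.13  0.25 -0.05  0.09 -0.07]
block off x,y mm -0.3203260791112532 -0.17860186257748684
```

{"name": "step_arm", "arguments": {"deltas": [[-0.8,0.004,0,0,0],[-0.8,0.007,0,0,0],[-0.8,0.0085,0,0,0],[-0.8,0.0085,0,0,0],[-0.8,0.0085,0,0,0]]}}

```text
time_s: 8.55
tool_pos: [0.5988, 0.1652, 0.0766]
tool_rot: [-152.2, 90.0, 129.0]
force: [-2.0, -0.8, 6.1]
grip_width: 0.0195
```

{"name": "step_arm", "arguments": {"deltas": [[-0.4,0,0,0,0],[-0.2,0,0,0,0],[-0.1,0,0,0,0],[-0.1,0,0,0,0],[-0.1,-0.02,0,0,0],[-0.1,-0.06,0,0,0],[-0.1,-0.1,0,0,0],[-0.1,-0.11,0,0,0],[-0.1,-0.11,0,0,0],[-0.1,-0.11,0,0,0]]}}

```text
time_s: 9.8
tool_pos: [0.598, 0.1651, 0.1848]
tool_rot: [-83.4, 89.9, -162.1]
force: [-0.4, -0.2, -0.2]
grip_width: 0.0392
```

Run:
```python
from h import *
im,W=look('w4'); print(monitor.get_obs()['joint_velocities'].round(2)); tops(W,(.6,.16),.15,.036,.046)
print();tops(W,(.6,.16),.06,.08,.1); print('handle');tops(W,(.49,.035),.06,.1,.115,20)
```

```text
[0.598  0.1651 0.1848] -78.74633122798272 [-0.4 -0.2 -0.2] 0.039168023322663725 [0.67130897 0.18015109 0.32723463]
[ 0.15  0.23  0.01 -0.11  0.   -0.01 -0.08]
1512 [364. 178.] [0.6193 0.0733 0.0447] [array([617.5,  69.3]), array([86.4, 27.6]), np.float64(20.4)]
1254 [186. 181.] [0.5852 0.2303 0.0413] [array([584.4, 230.9]), array([44. , 24.7]), np.float64(11.3)]
421 [327. 180.] [0.6113 0.1055 0.0437] [array([609.5, 104.1]), array([34. , 12.4]), np.float64(11.7)]
372 [229. 181.] [0.5928 0.1924 0.0413] [array([591.8, 192.5]), array([30.1, 10.1]), np.float64(11.1)]
945 [298. 181.] [0.6049 0.1301 0.0413] [array([604.4, 129.8]), array([30.1, 26.1]), np.float64(11.1)]

1374 [259. 198.] [0.5978 0.1654 0.0911] [array([596., 165.]), array([40.6, 20. ]), np.float64(11.1)]
handle
```

View pics/w4.png

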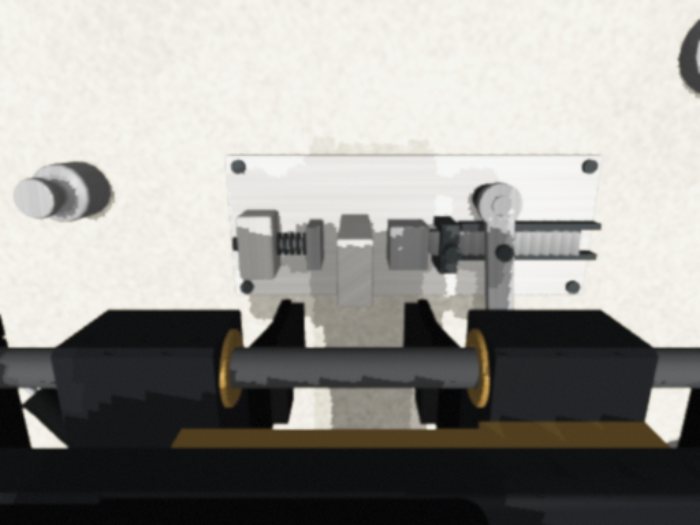

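Block stands upright midway, between (355,270) in the crop's jaw and anvil, with 11.1° yaw matching the clamp. Now to the handle.

{"name": "step_arm", "arguments": {"deltas": [[0.1,0,-0.033,0.027,0],[0.1,0,-0.07,0.058,0],[0.1,0,-0.105,0.087,0],[0.1,0,-0.126,0.104,0],[0.1,0,-0.1315,0.1085,0],[0.1,0,-0.1315,0.1085,0],[0.1,0,-0.1315,0.1085,0]]}}

```text
time_s: 10.72
tool_pos: [0.4917, 0.0343, 0.1859]
tool_rot: [6.4, 90.0, -72.3]
force: [0.3, -0.9, -0.4]
grip_width: 0.0478
```

Run:
```python
from h import *
W4=np.load('w4.npz')['W']; print('disk',W4[140:150,361:371].reshape(-1,3).mean(0))
im,W=look('w5'); print('disk');tops(W,(.645,.08),.03,.035,.06)
print('handle');tops(W,(.49,.035),.05,.104,.116,20)
L=(np.abs(W[...,2]-.046)<.006)&(W[...,0]>.505)&(W[...,0]<.6)&(np.abs(W[...,1]-.06)<.05)
q=W[L][:,:2]; c=q.mean(0); e=np.linalg.svd(q-c)[2][0]; print(L.sum(),c,np.degrees(np.arctan(e[1]/e[0])))
```

```text
disk [nan nan nan]
[0.4917 0.0343 0.1859] -78.65879942573939 [ 0.3 -0.9 -0.4] 0.047774862711353394 [0.56461427 0.04943252 0.32852074]
disk
527 [244.  11.] [0.6258 0.0737 0.0469] [array([626.1,  74.3]), array([20.5, 19.4]), np.float64(16.3)]
handle
379 [260. 204.] [0.4926 0.034  0.1091] [array([492.2,  33.7]), array([14.7, 15.3]), np.float64(18.1)]
2678 [0.5572488  0.05539809] 23.981094785314152
```

View pics/w5.png

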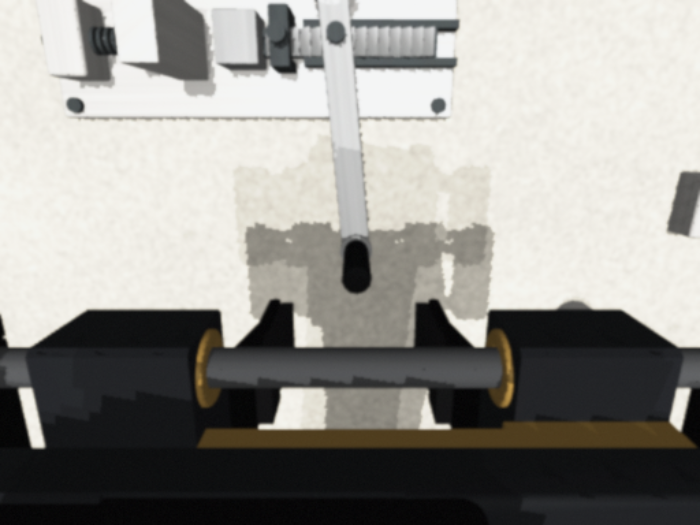

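{"name": "step_arm", "arguments": {"deltas": [[0.1,0.04,0,0,0],[0.1,0.08,0,0,0],[0.1,0.1,0,0,0],[0.1,0.104,0,0,0],[0.1,0.104,0,0,0],[-0.9,0.104,0,0,0],[-0.9,0.104,0,0,0],[-0.9,0.104,0,0,0],[-0.9,0.104,0,0,0],[-0.9,0.104,0,0,0]], "newtons": 40}}

```text
time_s: 12.02
tool_pos: [0.4912, 0.0332, 0.0823]
tool_rot: [121.8, 90.0, 43.0]
force: [0.0, 0.8, 1.3]
grip_width: 0.0155
```

```bash
cat > th.py <<'E'
from h import *
P=np.array([.6458,.0779]);yaw=11.2
o=monitor.get_obs();R_=rot(o['tool_rot']);d=o['tool_pos'][:2]-P
a=np.degrees(np.arctan2(-d[1],-d[0]));print('pos',o['tool_pos'].round(4),'r',np.hypot(*d).round(4),'theta',np.round(.215+np.radians(yaw-a),3),'yaw',np.degrees(np.arctan2(R_[1,2],R_[0,2])).round(1),'F',o['force'].round(1),'w',o['grip_width'].round(4),o['time_s'])
y=R_[:2,1];z=R_[:2,2]
for t in [0,.07,.14,.215,.29,.36,.43]:
    b=np.radians(yaw)+.215-t; q=P-.16*np.array([np.cos(b),np.sin(b)])-o['tool_pos'][:2]; print(t,(q@y).round(4),(q@z).round(4))
E
python3 th.py
```

```text
Traceback (most recent call last):
  File "th.py", line 4, in <module>
    a=np.degrees(np.arctan2(-d[1],-d[0]));print('pos',o['tool_pos'].round(4),'r',np.hypot(*d).round(4),'theta',np.round(.215+np.radians(yaw-a),3),'yaw',np.degrees(np.arctan2(R_[1,2],R_[0,2])).round(1),'F',o['force'].round(1),'w',o['grip_width'].round(4),o['time_s'])
                                                                                                                                                                                                                                     ^^^^^^^^^^^^^^^^^^^^^
AttributeError: 'float' object has no attribute 'round'
```

```bash
sed -i "s/o\['grip_width'\].round(4)/round(o['grip_width'],4)/" th.py; python3 th.py
```

```text
pos [0.4912 0.0332 0.0823] r 0.1609 theta 0.129 yaw -78.7 F [0.  0.8 1.3] w 0.0155 12.025
0 0.004 0.0203
0.07 0.002 0.0093
0.14 0.0008 -0.0018
0.215 0.0003 -0.0138
0.29 0.0008 -0.0258
0.36 0.002 -0.0369
0.43 0.0041 -0.0479
```

{"name": "step_arm", "arguments": {"deltas": [[-0.9,0,0.001,0.005,0],[-0.9,0,0.002,0.01,0],[-0.9,0,0.003,0.014,0],[-0.9,0,0.004,0.018,0],[-0.9,0,0.004,0.02,0],[-0.9,0,0.004,0.021,0]]}}

```text
time_s: 12.78
tool_pos: [0.4987, 0.0145, 0.0823]
tool_rot: [-151.2, 89.9, 130.1]
force: [-3.7, 4.2, 5.7]
grip_width: 0.0155
```

```bash
python3 th.py
```

```text
pos [0.4987 0.0145 0.0823] r 0.1602 theta 0.003 yaw -78.6 F [-3.7  4.2  5.7] w 0.0155 12.775
0 0.0003 0.0005
0.07 -0.0017 -0.0105
0.14 -0.0028 -0.0217
0.215 -0.0033 -0.0337
0.29 -0.0028 -0.0456
0.36 -0.0015 -0.0568
0.43 0.0005 -0.0678
```

{"name": "step_arm", "arguments": {"deltas": [[-0.9,0,0,0.002,0],[-0.9,0,0,0.003,0],[-0.9,0,0,0.003,0]]}}

```text
time_s: 13.15
tool_pos: [0.4987, 0.0143, 0.0823]
tool_rot: [-162.1, 89.7, 119.4]
force: [-5.7, 9.1, 7.4]
grip_width: 0.0151
```

```bash
python3 th.py|head -1
```

```text
pos [0.4987 0.0143 0.0823] r 0.1603 theta 0.003 yaw -78.5 F [-5.7  9.1  7.4] w 0.0151 13.15
```

{"name": "step_arm", "arguments": {"deltas": [[-0.9,0,-0.001,-0.007,0],[-0.9,0,-0.0027,-0.0142,0],[-0.9,0,-0.0034,-0.021,0],[-0.9,0,-0.004,-0.028,0],[-0.9,0,-0.0043,-0.035,0],[-0.9,0,-0.0042,-0.042,0],[-0.9,0,-0.0038,-0.049,0]]}}

```text
time_s: 14.02
tool_pos: [0.4857, 0.0569, 0.0821]
tool_rot: [-66.2, 89.9, -145.0]
force: [-0.2, -4.9, 4.8]
grip_width: 0.0151
```

```bash
python3 th.py|head -1
```

```text
pos [0.4857 0.0569 0.0821] r 0.1614 theta 0.28 yaw -78.8 F [-0.2 -4.9  4.8] w 0.0151 14.025
```

{"name": "step_arm", "arguments": {"deltas": [[-0.9,0,0.0008,-0.0065,0],[-0.9,0,0.0015,-0.0125,0]]}}

```text
time_s: 14.28
tool_pos: [0.4847, 0.0695, 0.0821]
tool_rot: [-65.1, 89.9, -143.9]
force: [-2.8, -6.0, 6.0]
grip_width: 0.0156
```

```bash
python3 th.py|head -1
```

```text
pos [0.4847 0.0695 0.0821] r 0.1613 theta 0.359 yaw -78.8 F [-2.8 -6.   6. ] w 0.0156 14.275
```

{"name": "step_arm", "arguments": {"deltas": [[-0.9,0,0.001,-0.006,0],[-0.9,0,0.0018,-0.011,0],[-0.9,0,0.0018,-0.014,0],[-0.9,0,0.0018,-0.014,0]]}}

```text
time_s: 14.78
tool_pos: [0.484, 0.0813, 0.082]
tool_rot: [-32.4, 89.8, -111.2]
force: [-1.1, -9.7, 6.1]
grip_width: 0.0151
```

```bash
python3 th.py|head -1
```

```text
pos [0.484  0.0813 0.082 ] r 0.1618 theta 0.432 yaw -78.8 F [-1.1 -9.7  6.1] w 0.0151 14.775
```

{"name": "step_arm", "arguments": {"deltas": [[-0.9,0,-0.0015,0.011,0],[-0.9,0,-0.0026,0.02,0],[-0.9,0,-0.0035,0.029,0],[-0.9,0,-0.0037,0.038,0],[-0.9,0,-0.0034,0.047,0],[-0.9,0,-0.0025,0.056,0],[-0.9,0,-0.0014,0.064,0],[-0.9,0,0,0.072,0],[-0.9,0,0.0005,0.0755,0],[-0.9,0,0.0005,0.0755,0]]}}

```text
time_s: 16.02
tool_pos: [0.4985, 0.0144, 0.082]
tool_rot: [-153.7, 89.7, 127.8]
force: [-4.6, 6.2, 6.5]
grip_width: 0.0152
```

```bash
python3 th.py|head -1
cat > jaw.py <<'E'
from h import *
O=np.array([.5973,.1652]);x=np.array([.981,.194]);y=np.array([-.194,.981])
im,d=read_camera('side');W=cloud(camera_model('side'),d)
q=W[...,:2]-O;X=q@x;Y=q@y;Z=W[...,2]
def rep(n,m): print(n,m.sum(),np.percentile(Y[m],[3,50,97]).round(4) if m.sum()>5 else '')
c=(abs(X)<.013)
rep('jaw',c&(Y<0)&(Y>-.055)&(abs(Z-.0415)<.005))
rep('anvil',c&(Y>.012)&(Y<.05)&(abs(Z-.0415)<.005))
m=(abs(X)<.03)&(abs(Y)<.06)&(Z>.087)&(Z<.097); rep('blocktop',m)
if m.sum()>20: print(cv2.minAreaRect(W[m][:,:2].astype(np.float32)*1000))
E
python3 jaw.py
```

```text
pos [0.4985 0.0144 0.082 ] r 0.1605 theta 0.003 yaw -78.5 F [-4.6  6.2  6.5] w 0.0152 16.025
jaw 0 
anvil 48 [0.0212 0.0282 0.0351]
blocktop 124 [-0.0114  0.0002  0.0094]
((596.4473876953125, 163.6542510986328), (40.49013900756836, 22.95387077331543), 15.121185302734375)
```

{"name": "step_arm", "arguments": {"deltas": [[-0.9,0,-0.001,-0.007,0],[-0.9,0,-0.0027,-0.0142,0],[-0.9,0,-0.0034,-0.021,0],[-0.9,0,-0.004,-0.028,0],[-0.9,0,-0.0043,-0.035,0],[-0.9,0,-0.0042,-0.042,0],[-0.9,0,-0.0038,-0.049,0]]}}

```text
time_s: 16.95
tool_pos: [0.4852, 0.0562, 0.0819]
tool_rot: [-68.5, 89.8, -147.4]
force: [-2.1, -6.2, 6.3]
grip_width: 0.0152
```

{"name": "step_arm", "arguments": {"deltas": [[-0.9,0,0.0008,-0.0065,0],[-0.9,0,0.0015,-0.0125,0]]}}

```text
time_s: 17.2
tool_pos: [0.4841, 0.0691, 0.0818]
tool_rot: [-74.6, 89.8, -153.5]
force: [-2.9, -5.8, 6.2]
grip_width: 0.0151
```

{"name": "step_arm", "arguments": {"deltas": [[-0.9,0,0.001,-0.006,0],[-0.9,0,0.0018,-0.011,0],[-0.9,0,0.0018,-0.014,0],[-0.9,0,0.0018,-0.014,0]]}}

```text
time_s: 17.7
tool_pos: [0.4834, 0.0812, 0.0818]
tool_rot: [-48.3, 89.7, -127.2]
force: [-2.5, -9.8, 6.3]
grip_width: 0.0148
```

```bash
python3 th.py|head -1;sed -i "s/'side'/'scene'/g" jaw.py; python3 jaw.py
```

```text
pos [0.4834 0.0812 0.0818] r 0.1624 theta 0.431 yaw -78.9 F [-2.5 -9.8  6.3] w 0.0148 17.7
jaw 93 [-0.0358 -0.0253 -0.0148]
anvil 45 [0.0218 0.0268 0.0313]
blocktop 147 [-0.0099 -0.0005  0.0088]
((595.6345825195312, 164.46517944335938), (41.2576789855957, 19.827728271484375), 11.964353561401367)
```

{"name": "step_arm", "arguments": {"deltas": [[-0.9,0,-0.001,0.011,0],[-0.9,0,-0.002,0.02,0],[-0.9,0,-0.0028,0.029,0],[-0.9,0,-0.003,0.038,0],[-0.9,0,-0.0027,0.047,0],[-0.9,0,-0.002,0.056,0],[-0.9,0,-0.001,0.064,0],[-0.9,0,0,0.072,0],[-0.9,0,0.0005,0.0755,0],[-0.9,0,0.0005,0.0755,0]]}}

```text
time_s: 19.0
tool_pos: [0.4981, 0.0142, 0.0819]
tool_rot: [-151.5, 89.6, 129.9]
force: [-7.1, 9.7, 7.6]
grip_width: 0.015
```

{"name": "step_arm", "arguments": {"deltas": [[-0.9,0,-0.001,-0.007,0],[-0.9,0,-0.0023,-0.0142,0],[-0.9,0,-0.003,-0.021,0],[-0.9,0,-0.0036,-0.028,0],[-0.9,0,-0.0039,-0.035,0],[-0.9,0,-0.0038,-0.042,0],[-0.9,0,-0.0034,-0.049,0]]}}

```text
time_s: 19.88
tool_pos: [0.4858, 0.0556, 0.0817]
tool_rot: [-56.7, 89.8, -135.6]
force: [-3.1, -6.2, 3.7]
grip_width: 0.0153
```

{"name": "step_arm", "arguments": {"deltas": [[-0.9,0,0.0008,-0.0065,0],[-0.9,0,0.0015,-0.0125,0]]}}

```text
time_s: 20.12
tool_pos: [0.4851, 0.0686, 0.0817]
tool_rot: [-53.2, 89.9, -132.1]
force: [-3.6, -6.5, 3.8]
grip_width: 0.0156
```

{"name": "step_arm", "arguments": {"deltas": [[-0.9,0,0.001,-0.006,0],[-0.9,0,0.0018,-0.011,0],[-0.9,0,0.0018,-0.014,0],[-0.9,0,0.0018,-0.014,0]]}}

```text
time_s: 20.62
tool_pos: [0.4844, 0.0814, 0.0816]
tool_rot: [-31.0, 89.8, -110.0]
force: [-2.6, -8.0, 2.8]
grip_width: 0.0152
```

```bash
python3 th.py|head -1; python3 jaw.py
```

```text
pos [0.4844 0.0814 0.0816] r 0.1614 theta 0.432 yaw -78.9 F [-2.6 -8.   2.8] w 0.0152 20.625
jaw 94 [-0.0289 -0.0185 -0.0079]
anvil 53 [0.0162 0.0267 0.0405]
blocktop 149 [-0.003   0.0066  0.0159]
((594.077880859375, 170.94190979003906), (41.252933502197266, 20.156190872192383), 10.82233715057373)
```

{"name": "step_arm", "arguments": {"deltas": [[-0.9,0,-0.0012,0.011,0],[-0.9,0,-0.0023,0.02,0],[-0.9,0,-0.0032,0.029,0],[-0.9,0,-0.0034,0.038,0],[-0.9,0,-0.0031,0.047,0],[-0.9,0,-0.0023,0.056,0],[-0.9,0,-0.0012,0.064,0],[-0.9,0,0,0.072,0],[-0.9,0,0.0001,0.0755,0],[-0.9,0,0.0001,0.0755,0]]}}

```text
time_s: 21.92
tool_pos: [0.4983, 0.0143, 0.0818]
tool_rot: [-157.3, 89.7, 124.1]
force: [-6.8, 9.7, 5.3]
grip_width: 0.0152
```

{"name": "step_arm", "arguments": {"deltas": [[-0.9,0,-0.001,-0.007,0],[-0.9,0,-0.0023,-0.0142,0],[-0.9,0,-0.003,-0.021,0],[-0.9,0,-0.0036,-0.028,0],[-0.9,0,-0.0039,-0.035,0],[-0.9,0,-0.0038,-0.042,0],[-0.9,0,-0.0034,-0.049,0]]}}

```text
time_s: 22.8
tool_pos: [0.4856, 0.0558, 0.0817]
tool_rot: [-62.9, 89.8, -141.8]
force: [-3.2, -6.2, 1.5]
grip_width: 0.0158
```

{"name": "step_arm", "arguments": {"deltas": [[-0.9,0,0.0006,-0.0055,0]]}}

```text
time_s: 22.92
tool_pos: [0.4851, 0.0619, 0.0817]
tool_rot: [-70.1, 89.8, -148.9]
force: [-4.1, -4.6, 2.4]
grip_width: 0.0153
```

{"name": "step_arm", "arguments": {"deltas": [[-0.9,0,0.0006,-0.0045,0]]}}

```text
time_s: 23.05
tool_pos: [0.4848, 0.0664, 0.0817]
tool_rot: [-69.7, 89.8, -148.5]
force: [-4.9, -5.6, 2.7]
grip_width: 0.0153
```

{"name": "step_arm", "arguments": {"deltas": [[-0.9,0,0.0006,-0.0045,0]]}}

```text
time_s: 23.18
tool_pos: [0.4845, 0.0706, 0.0817]
tool_rot: [-66.5, 89.8, -145.4]
force: [-2.8, -5.7, 1.5]
grip_width: 0.0149
```

{"name": "step_arm", "arguments": {"deltas": [[-0.9,0,0.0006,-0.004,0]]}}

```text
time_s: 23.3
tool_pos: [0.4843, 0.074, 0.0816]
tool_rot: [-57.0, 89.8, -135.9]
force: [-3.7, -9.2, 3.4]
grip_width: 0.0152
```

{"name": "step_arm", "arguments": {"deltas": [[-0.9,0,0.0006,-0.004,0],[-0.9,0,0.0006,-0.008,0],[-0.9,0,0.0006,-0.008,0]]}}

```text
time_s: 23.68
tool_pos: [0.4839, 0.0799, 0.0816]
tool_rot: [-33.8, 89.7, -112.8]
force: [-2.7, -10.7, 1.7]
grip_width: 0.0153
```

```bash
python3 th.py|head -1; python3 jaw.py
```

```text
pos [0.4839 0.0799 0.0816] r 0.1619 theta 0.423 yaw -79.0 F [ -2.7 -10.7   1.7] w 0.0153 23.675
jaw 95 [-0.0232 -0.0128 -0.0017]
anvil 46 [0.0224 0.0274 0.0338]
blocktop 154 [0.0026 0.0122 0.0217]
((592.9146118164062, 176.64439392089844), (41.70329284667969, 20.198047637939453), 12.078160285949707)
```

{"name": "step_arm", "arguments": {"deltas": [[-0.9,0,0,-0.003,0],[-0.9,0,0,-0.004,0],[-0.9,0,0,-0.004,0]]}}

```text
time_s: 24.1
tool_pos: [0.4837, 0.0812, 0.0816]
tool_rot: [-19.7, 89.5, -98.7]
force: [-0.7, -17.0, 1.4]
grip_width: 0.0152
```

```bash
python3 th.py|head -1; python3 jaw.py
```

```text
pos [0.4837 0.0812 0.0816] r 0.1621 theta 0.431 yaw -79.0 F [ -0.7 -17.    1.4] w 0.0152 24.1
jaw 96 [-0.0231 -0.0129 -0.0018]
anvil 49 [0.0223 0.0272 0.0341]
blocktop 153 [0.0028 0.0125 0.0219]
((593.2239379882812, 176.9532928466797), (41.12080001831055, 20.041828155517578), 10.66312026977539)
```

{"name": "step_arm", "arguments": {"deltas": [[-0.9,0,-0.0008,0.013,0],[-0.9,0,-0.002,0.023,0],[-0.9,0,-0.0029,0.032,0],[-0.9,0,-0.0032,0.041,0],[-0.9,0,-0.003,0.05,0],[-0.9,0,-0.0022,0.059,0],[-0.9,0,-0.0012,0.067,0],[-0.9,0,0,0.075,0],[-0.9,0,0.0004,0.0795,0],[-0.9,0,0.0004,0.0795,0]]}}

```text
time_s: 25.4
tool_pos: [0.4982, 0.0142, 0.0818]
tool_rot: [-153.0, 89.6, 128.3]
force: [-7.8, 10.2, 2.6]
grip_width: 0.0151
```

```bash
python3 th.py|head -1; python3 jaw.py
```

```text
pos [0.4982 0.0142 0.0818] r 0.1608 theta 0.003 yaw -78.6 F [-7.8 10.2  2.6] w 0.0151 25.4
jaw 98 [-0.0248 -0.0135 -0.0027]
anvil 50 [0.0215 0.0265 0.0314]
blocktop 149 [0.0023 0.0118 0.0209]
((593.2096557617188, 176.15065002441406), (42.19080352783203, 20.080244064331055), 11.9275541305542)
```

{"name": "step_arm", "arguments": {"deltas": [[-0.9,0,-0.001,-0.007,0],[-0.9,0,-0.0023,-0.0142,0],[-0.9,0,-0.003,-0.021,0]]}}

```text
time_s: 25.82
tool_pos: [0.4926, 0.0286, 0.0819]
tool_rot: [-8.7, 89.9, -87.6]
force: [-0.5, -4.8, -1.3]
grip_width: 0.0151
```

{"name": "step_arm", "arguments": {"deltas": [[-0.9,0,-0.0006,-0.007,0],[-0.9,0,-0.0009,-0.014,0]]}}

```text
time_s: 26.08
tool_pos: [0.4887, 0.0398, 0.0818]
tool_rot: [-19.0, 89.7, -97.9]
force: [-1.3, -12.7, -1.4]
grip_width: 0.0153
```

{"name": "step_arm", "arguments": {"deltas": [[-0.9,0,0.0001,-0.007,0],[-0.9,0,0.0005,-0.014,0]]}}

```text
time_s: 26.32
tool_pos: [0.4857, 0.0517, 0.0817]
tool_rot: [-35.8, 89.6, -114.9]
force: [-7.3, -14.6, 3.6]
grip_width: 0.0153
```

```bash
python3 th.py|head -1; python3 jaw.py
```

```text
pos [0.4857 0.0517 0.0817] r 0.1623 theta 0.248 yaw -79.1 F [ -7.3 -14.6   3.6] w 0.0153 26.325
jaw 92 [-0.0215 -0.0115 -0.0014]
anvil 48 [0.0235 0.0287 0.0333]
blocktop 153 [0.0043 0.014  0.0232]
((592.8546752929688, 178.1151123046875), (40.861690521240234, 20.220409393310547), 11.26618766784668)
```

{"name": "step_arm", "arguments": {"deltas": [[-0.9,0,0.0004,-0.007,0],[-0.9,0,0.001,-0.014,0],[-0.9,0,0.002,-0.021,0]]}}

```text
time_s: 26.75
tool_pos: [0.4828, 0.0725, 0.0817]
tool_rot: [-48.3, 89.5, -127.4]
force: [-8.3, -17.2, 6.0]
grip_width: 0.0151
```

{"name": "step_arm", "arguments": {"deltas": [[-0.9,0,0.0008,-0.006,0],[-0.9,0,0.001,-0.011,0],[-0.9,0,0.001,-0.014,0],[-0.9,0,0.001,-0.014,0]]}}

```text
time_s: 27.25
tool_pos: [0.4822, 0.081, 0.0816]
tool_rot: [-26.9, 89.2, -106.1]
force: [-5.6, -26.8, 5.9]
grip_width: 0.0152
```

```bash
python3 th.py|head -1; python3 jaw.py
```

```text
pos [0.4822 0.081  0.0816] r 0.1636 theta 0.43 yaw -79.2 F [ -5.6 -26.8   5.9] w 0.0152 27.25
jaw 74 [-0.0161 -0.0087 -0.0006]
anvil 46 [0.0291 0.0341 0.0388]
blocktop 149 [0.0095 0.0191 0.0288]
((591.8552856445312, 183.593017578125), (40.90777587890625, 20.014978408813477), 11.743117332458496)
```

{"name": "step_arm", "arguments": {"deltas": [[-0.9,0,-0.0005,0.014,0],[-0.9,0,-0.002,0.026,0],[-0.9,0,-0.0029,0.036,0],[-0.9,0,-0.0032,0.046,0],[-0.9,0,-0.003,0.055,0],[-0.9,0,-0.0022,0.064,0],[-0.9,0,-0.0012,0.072,0],[-0.9,0,0,0.08,0],[-0.9,0,0.0004,0.084,0],[-0.9,0,0.0004,0.084,0],[-0.9,0,0.0004,0.084,0]]}}

```text
time_s: 28.68
tool_pos: [0.4981, 0.0143, 0.0819]
tool_rot: [-150.0, 89.7, 131.4]
force: [-5.5, 8.0, 1.8]
grip_width: 0.0152
```

```bash
python3 th.py|head -1; python3 jaw.py
```

```text
pos [0.4981 0.0143 0.0819] r 0.1608 theta 0.004 yaw -78.6 F [-5.5  8.   1.8] w 0.0152 28.675
jaw 88 [-0.0194 -0.01   -0.0008]
anvil 47 [0.026  0.0307 0.0364]
blocktop 147 [0.0066 0.0159 0.0254]
((592.2903442382812, 180.4921875), (39.78953552246094, 20.010135650634766), 11.802462577819824)
```

```bash
for i in 1 2 3; do python3 jaw.py; done; sed "s/'scene'/'side'/g" jaw.py>jaw2.py; python3 jaw2.py; python3 th.py|head -1
```

```text
jaw 83 [-0.0194 -0.0095 -0.0005]
anvil 45 [0.0261 0.0313 0.0357]
blocktop 147 [0.0068 0.0162 0.0254]
((592.1513061523438, 180.4190673828125), (41.302879333496094, 19.870540618896484), 11.696587562561035)
jaw 87 [-0.0194 -0.0103 -0.001 ]
anvil 47 [0.0262 0.031  0.0407]
blocktop 152 [0.0066 0.0159 0.0254]
((591.9653930664062, 180.50289916992188), (41.47763442993164, 19.85687828063965), 11.102814674377441)
jaw 84 [-0.0195 -0.0103 -0.0011]
anvil 49 [0.0259 0.0313 0.0374]
blocktop 149 [0.0065 0.016  0.0253]
((592.9808959960938, 180.72067260742188), (41.85242462158203, 19.97802734375), 11.520764350891113)
jaw 1 
anvil 58 [0.0243 0.0311 0.0393]
blocktop 123 [0.0057 0.0173 0.0273]
((592.2678833007812, 181.9558868408203), (38.89143753051758, 25.16272735595703), 11.413908004760742)
pos [0.4981 0.0142 0.0819] r 0.1608 theta 0.004 yaw -78.6 F [-6.7  7.2  1.9] w 0.0152 28.925
```

{"name": "step_arm", "arguments": {"deltas": [[-0.9,0,-0.0015,-0.002,0],[-0.9,0,-0.0015,-0.002,0],[-0.5,0,-0.0015,-0.002,0],[-0.2,0,-0.0015,-0.002,0],[0.1,0,-0.0015,-0.002,0],[0.1,0,-0.0015,-0.002,0],[0.1,-0.03,-0.0015,-0.002,0],[0.1,-0.08,-0.0015,-0.002,0],[0.1,-0.12,-0.0015,-0.002,0],[0.1,-0.12,-0.0015,-0.002,0],[0.1,-0.12,-0.0015,-0.002,0]]}}

```text
time_s: 30.3
tool_pos: [0.4975, 0.0119, 0.2016]
tool_rot: [-121.5, 90.0, 159.7]
force: [-0.1, -0.6, -0.2]
grip_width: 0.0479
```

```bash
python3 jaw.py
python3 - <<'E'
from h import *
im,W=look('w6'); print('handle');tops(W,(.498,.015),.05,.104,.116,20)
b,d=read_camera('scene'); save('f.png',np.hstack([cv2.resize(b[180:300,200:340],(400,343)),cv2.resize(im,(400,343))]))
E
```

```text
jaw 84 [-0.0192 -0.0103 -0.0011]
anvil 47 [0.0259 0.0312 0.0356]
blocktop 149 [0.0068 0.016  0.0253]
((592.5438842773438, 180.56869506835938), (39.93806457519531, 19.639759063720703), 10.632761001586914)
[0.4972 0.0119 0.201 ] -78.76433173220592 [-0.2  0.1 -0.4] 0.04774886556195462 [0.5703522  0.02685212 0.34352951]
handle
336 [256. 195.] [0.4993 0.0153 0.1091] [array([498.9,  15.3]), array([14.9, 15.1]), np.float64(36.7)]
```

View pics/f.png

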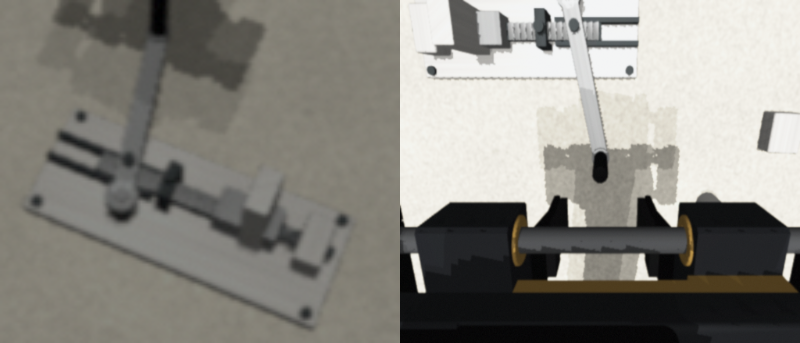

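The picture shows the block upright between jaw and anvil (left, about 262,210) and the lever at its rest side with the handle free (right, about 600,165).

```bash
python3 -c "
from cell import env; print(env.sign_off())"
```

```text
the job is handed in; nothing more can be done
None
```

The block is clamped upright between jaw and anvil. The lever is back at its rest stop and released, and the job was handed in at about 30.5 s of the 64 s allowed.

- **Block:** I picked the bare aluminium block, not the two blue look-alikes, and stood it midway on the bed. Its yaw matched the clamp's at about 11°.
- **Strokes:** The lever was not at rest at the start (about 0.13 rad), so I first swung it to its rest stop. I then gave five full strokes to about 0.43 rad, each returned to about 0.00. Strokes 1–3 were free, with about 5–6 N at the wrist. Stroke 4 went stiff near the end, at 9–11 N. Stroke 5 was the one extra, at 13–17 N before the stop.
- **Peak force:** The highest wrist force I read was about 28 N, with the lever pressed against its end stop on stroke 5.
- **Last checks:** After release, the block stands upright against both faces, with the anvil pushed in about 3.5 mm. The handle is within about 0.01 rad of the rest stop, and the gripper is clear at z = 0.20 m with no wrist force.

**Less certain:**
- The first contact came only in the last 0.05 rad or so of stroke 4. I took it as the first stiff stroke from the higher force and the lever's lag. On the return the block also sprang back about 0.7 mm, though that is close to the camera's accuracy.
- After stroke 5 the jaw settled back about 3 mm onto its holding tooth. I put that down to ratchet over-travel, since it then stayed put in every later picture.
- I did not re-measure the other objects at the end; the arm only passed high above them.

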